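# Hang the fork gauge on the sprung hook, graduations outward

### The arm

A 6-joint arm with a two-finger parallel gripper is mounted at the origin on the work surface. World frame = base frame: x ahead of the robot, y to its left, z up, the work surface at z = 0. Lengths are in m, angles in rad, forces in N, time in s.
With the tool pointing down it reaches from about 0.25 to 0.725 m from the base axis. Payload 4 kg.
Tool frame: the origin (TCP) lies on the front face of the gripper's body, between the roots of the fingers; the fingertips stand 73 mm ahead of it and the grasp point (between the pads) lies 54 mm ahead of it (tcp_to_tips is the distance from the TCP to the fingertips, in m); z points along the fingers, y is the direction in which the jaws open and shut (so a half turn about z gives the same grasp; the last joint's range is limited). The gripper opens to 85 mm and grips with 20 to 120 N. Pads are 22 mm wide; open, the fingers measure 114 mm over their backs; the gripper's body (76 mm by 85 mm) begins 54 mm behind the grasp point. The pads swing forward as they close: fully open they stand 13 mm farther back than shut.
Start: joints at [-1.217, 0.241, 0.005, 1.335, 0, 1.571], TCP at [0.173, -0.469, 0.304] pointing down, gripper open.
Joint ranges: [-2.72, 2.72], [-1.05, 1.87], [-1.09, 1.28], [-1.99, 2.15], [-1.42, 1.44], [-3.14, 3.14]. Speed limits (rad/s): [2.79, 2.79, 3.14, 3.14, 3.14, 3.14].

### API

Orientations are given as a unit quaternion [w, x, y, z].
In Python, from rig import * gives the robot as it stands. The module is installed in compiled form; this text tells all that it offers.
- The arm moves only by the tool drive_tool, never from a script. Its argument "deltas" is a list of rows, each an object of numbers: "tx", "ty", "tz": the shift along the world's x, y, z in mm; "wx", "wy", "wz": the turn, a rotation vector about the world's x, y, z in degrees; "claw": the finger opening in mm, from 0 to 85.4. In form: [{"tx": .., "ty": .., "tz": .., "wx": .., "wy": .., "wz": .., "claw": ..}, ...]. A call has exactly 8 rows; each row is the pose to reach, as a shift and turn from the pose measured when the call began; what a row does not reach only later rows make up. A row lasts 1/10 s, in which the tool goes at most 50 mm and 8.59 degrees, less where a joint would pass 70% of its speed; a pose out of reach is approached as far as the arm can. A call with a gripper value outside its range is refused whole. The fingers move at their own pace and stop on an object; the grip force is fixed at half the most. Time passes only in rows, so rows that repeat a pose let the fingers close, or fill a call up. It gives the time, the measured TCP pose, the force and the opening at its end, in the units of the state.
- state(): the state, without advancing time (a new reading comes with each control period).
- read_camera(name): name is "side" or "top"; returns a dict with "img" (384x512x3 uint8, blue, green, red), "fov_y" (degrees; the focal length in pixels is half the picture's height over the tangent of half this angle, whatever the lens; pixels are square), "cx", "cy" (the principal point, pixels), "R" (3x3) and "t" (3): a world point X has camera coordinates R X + t. Camera axes: x right, y down, z forward; pixel columns grow to the right and rows downward; lengths in m; the calibration is good to about 2 mm. A picture is of the moment at which its call begins. There is no depth.
- close_job(): hands the job in, once; it reports no verdict.
The state is a dict: "t": time; "q": joint angles; "qd": joint speeds; "joint_efforts": joint torques, N m; "tool_pos": TCP position; "orientation": TCP orientation; "ft_force": force on the tool from outside, world axes, zero at the start; "torque": the same for the moment, N m; "width": finger opening in m.
Only numpy, scipy, OpenCV 4.12 (cv2) and the standard library are available. Lean on these libraries where they do the work, as an engineer would, in place of code of your own. Each camera call takes 0.05 s, during which the arm holds its last target.

### The job

Take the stainless fork gauge out of its off-white rack and hang it on the hook of the grey stand: its slot goes down over the hook, all the way home, with the graduated face pointing outward, away from the stand's upright plate. The hook is clamped at an unknown place along the plate, so feel for it gently with the gauge, never press hard on the hook or the stand, and keep hold of the gauge until the hook carries it. Leave the gauge hanging upright and square to the stand, and leave the ball, the core and the ring gauge where they are.

Things in the scene. Friction and masses are not known exactly. Their poses are not given: they have to be found in the camera images.
- gauge: Loose stainless fork gauge standing in the rack, facing any way: plate 8 mm thick, 132 mm tall, 0.3 to 0.45 kg. Origin mid bottom edge, z up, y across the plate. Two legs 28 mm wide, 76 mm tall, at y 8.5 to 36.5 mm either side of a 17 mm wide slot open at the bottom; above it a 73 mm wide yoke (z 76 to 92 mm), then a grip tab. Its +x face is the graduated one.
- mark (a point): Round stud, 16 mm across and 3 mm proud, on the gauge's graduated (+x) face, on the yoke, 85 mm above its bottom edge. That face also has short dark lines on both legs; the other face is plain.
- slot_top (a point): Middle of the closed upper end of the gauge's slot, 76 mm above the gauge's bottom edge; it rests on the hook when the gauge hangs. Axes as the gauge's.
- tab (a point): Grip point in the gauge's tab (36 mm wide, 40 mm tall, 8 mm thick), 117 mm above the bottom edge, 25 mm above the yoke's shoulders, 15 mm below the tab's top. It can be gripped from above across its width (gauge y). Axes as the gauge's.
- rack: Fixed off-white plastic block, 64 x 100 x 40 mm tall, origin at the middle of its underside. A slot 10 mm wide and 77 mm long along its y, 30 mm deep, holds the foot of the gauge (gauge bottom 10 mm above the table); lift the gauge straight up more than 30 mm to free it.
- stand: Fixed grey steel hook stand; origin mid underside of its 130 x 130 x 12 mm base, z up. In its frame an upright plate, 110 mm wide (y), stands at x = -40 to -30 mm and reaches z = 118 mm. The hook points outward, in +x. More than 20 N on stand or hook is too much.
- hook_row (a point): Fixed point on the stand's centre line (stand x 9 mm, z 112 mm), level with the unloaded hook's top, midway along the hook's free length. The hook, a bar 14 mm wide, is clamped on the plate anywhere from 18 mm left to 18 mm right (stand y) of this point: not reported, to be felt or seen. It does not shift sideways below 60 N. Axes as the stand's.
- nose (a point): Top of the hook's upturned nose were the hook in mid place: fixed point on the stand at x 32 mm, z 122 mm. The nose is 6 mm thick (x 29 to 35 mm), 10 mm above the bar; the gauge goes between it and the hook's root at x = -12 mm. The hook is sprung: it sinks straight down about 0.8 mm per newton, at most 12 mm, then stops hard.
- ball_center (a point): Bystander: centre of a matte white training ball, 72 mm across, resting loose on a small fixed rubber ring. Not to be moved.
- core_center (a point): Bystander: centre of a cream polymer core ball, 60 mm across, resting loose on a small fixed rubber ring. Not to be moved.
- ring_gauge: Bystander: loose stainless ring gauge lying flat, 96 mm outside, 72 mm bore, 12 mm high, origin at the centre of its underside. Not to be moved.
- plate (a point): Middle of the stand's upright plate (stand x -35 mm, 60 mm above its underside). The gauge's graduated face must point away from it, its plain face towards it.

How it is judged:
On the way, in this order (a step that is already met when the one before it is completed fails the run):
1. the gauge is held clear above the rack (z of gauge in the frame of rack above 0.045 m and contact force between the fingers and gauge above 2 N), for 0.1 s.
2. still held, the gauge is set down on the hook, slot end on the hook, graduated face outward (contact force between the fingers and gauge above 2 N and contact force between gauge and stand above 1 N and z of slot_top in the frame of stand below 0.115 m and x of slot_top in the frame of stand between -0.012 and 0.03 m and x of plate in the frame of gauge below -0.01 m and angle between the x axis of gauge and the x axis of stand, either way round below 0.4 rad), for 0.1 s.
At the end, for the whole second after the job is handed in: The gauge hangs at rest on the hook, released: the closed end of its slot rests on the hook (97 to 115 mm above the stand's underside, between the plate and the nose), graduated face away from the stand's plate within 0.4 rad, upright within 0.2 rad (z of slot_top in the frame of stand between 0.097 and 0.115 m and x of slot_top in the frame of stand between -0.012 and 0.03 m and y of slot_top in the frame of stand between -0.023 and 0.023 m and x of plate in the frame of gauge below -0.01 m and angle between the x axis of gauge and the x axis of stand, either way round below 0.4 rad and angle between gauge's own z axis and vertical below 0.2 rad and contact force between gauge and stand above 1 N and linear speed of gauge below 0.03 m/s); the robot touches nothing.
It fails at once if more than 20 N on the hook or the stand (contact force between stand and anything else above 20 N).
It fails at once if the ball, the core or the ring gauge is moved more than 20 mm (distance of any of ball_center, core_center, ring_gauge from where it was at the start of the episode above 0.02 m).
It also fails if it takes over 67 s, if anything falls off the work surface, if the arm or the gripper's body presses on something with over 40 N, if the wrist force passes 120 N, or if a joint passes its speed limit or range.

## Working session

There is one attempt and no reset: what is moved stays moved. The work goes in short steps, Python scripts to look and compute and a tool call to move; the robot and the scene stay as the last step left them, time stands still between calls to the robot, and variables do not carry over. Pictures are saved under pics/ and viewed, and the job is handed in when it is done.

Besides the shell and the picture viewer there is one more tool, called after "Call:" by a JSON object that holds its "op" and its "data", one argument or row to a line. drive_tool: Moves the arm, as the interface text tells. Its arguments: {"type":"object","properties":{"deltas":{"type":"array"}},"required":["deltas"]}

```bash
mkdir -p pics; python3 - <<'E'
from rig import *
import cv2,pickle
s=state();print({k:(v if not hasattr(v,'round') else v) for k,v in s.items()})
for n in("side","top"):
    c=read_camera(n);cv2.imwrite(f"pics/{n}0.png",c["img"]);pickle.dump(c,open(n+"0.pkl","wb"));print(n,c["fov_y"],c["cx"],c["cy"],c["R"],c["t"])
E
```

```text
{'t': 0.0, 'q': array([-1.21704065e+00,  2.41401209e-01,  3.68878001e-03,  1.33517580e+00,
        3.85242346e-05,  1.57080816e+00]), 'qd': array([-0.00093274,  0.00125618,  0.0010674 , -0.00160292, -0.0003935 ,
       -0.00105688]), 'joint_efforts': array([ 1.05229479e-03, -3.72318041e+01,  2.52407509e+01,  1.69137883e-02,
        2.87969206e-04, -1.91603490e-06]), 'tool_pos': array([ 0.17305097, -0.46857828,  0.30300514]), 'orientation': array([-1.03301897e-03,  9.84398362e-01,  1.75951047e-01, -1.65086694e-04]), 'ft_force': array([-0.52688912, -0.76408095,  0.35713969]), 'torque': array([-0.01216199,  0.00763245, -0.04328701]), 'width': 0.08566984233753958}
side 45.87863453219472 252.40093730243197 193.5497520081431 [[-0.99826295 -0.05889088  0.00171725]
 [-0.04601264  0.76109656 -0.64700453]
 [ 0.03679567 -0.64595967 -0.76248422]] [0.52263107 0.05440994 1.0432147 ]
top 48.94706867767738 255.45242779337332 190.97633673664362 [[-0.00864335 -0.99955317  0.02861388]
 [-0.98266367  0.00319079 -0.18536969]
 [ 0.18519556 -0.02972004 -0.98225217]] [0.01386931 0.53043419 0.86204929]
```

View pics/side0.png

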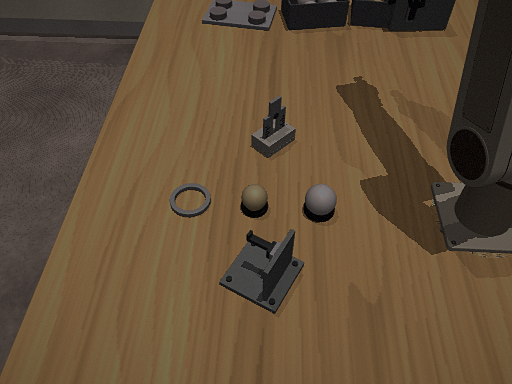

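View pics/top0.png

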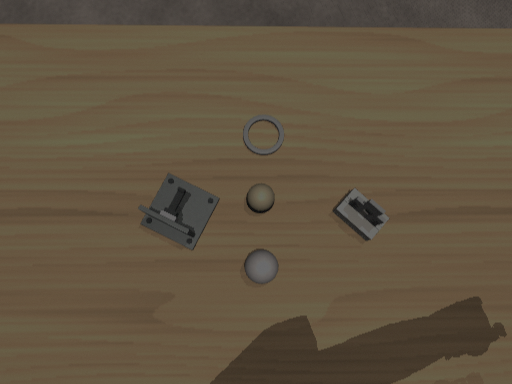

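The rack with the gauge is at side (273,138) and top (361,214). The stand is at side (262,275) and top (180,211). Ball, core and ring lie between the two. I'll zoom in next.

```bash
cat > h.py <<'E'
import numpy as np,cv2,pickle
from scipy.optimize import least_squares
def load(n,i=0): return pickle.load(open(f"{n}{i}.pkl","rb"))
def proj(c,X):
    X=np.atleast_2d(X);P=X@np.array(c["R"]).T+np.array(c["t"]);f=192/np.tan(np.radians(c["fov_y"]/2))
    return np.c_[f*P[:,0]/P[:,2]+c["cx"],f*P[:,1]/P[:,2]+c["cy"]]
def ray_z(c,px,z):
    f=192/np.tan(np.radians(c["fov_y"]/2));R=np.array(c["R"]);t=np.array(c["t"])
    d=R.T@np.array([(px[0]-c["cx"])/f,(px[1]-c["cy"])/f,1]);o=-R.T@t
    return o+d*(z-o[2])/d[2]
def tri(c1,p1,c2,p2):
    r=least_squares(lambda X:np.r_[proj(c1,X)[0]-p1,proj(c2,X)[0]-p2],[.4,0,.1]);return r.x,np.sqrt(2*r.cost)
def crop(c,x,y,w,h,s,name):
    im=cv2.resize(c["img"][y:y+h,x:x+w],None,fx=s,fy=s,interpolation=cv2.INTER_CUBIC)
    im=np.clip(im.astype(float)*1.6,0,255).astype(np.uint8)
    for k in range(0,w,10): cv2.putText(im,str(x+k),(k*s,8),0,.3,(0,255,255),1);cv2.line(im,(k*s,10),(k*s,14),(0,255,255),1)
    for k in range(0,h,10): cv2.putText(im,str(y+k),(0,k*s+4),0,.3,(0,255,255),1)
    cv2.imwrite(name,im)
E
python3 - <<'E'
from h import *
s,t=load("side"),load("top")
crop(s,240,90,65,70,8,"pics/a1.png");crop(s,210,220,100,95,6,"pics/a2.png")
crop(t,325,180,70,70,8,"pics/a3.png");crop(t,130,165,100,95,6,"pics/a4.png")
E
```

```text
(no output)
```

View pics/a1.png

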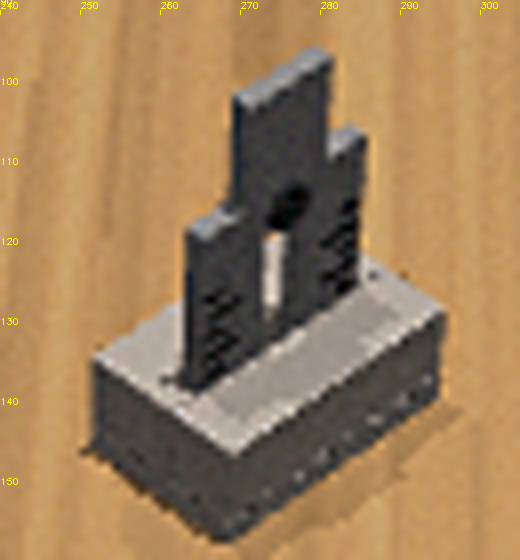

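View pics/a2.png

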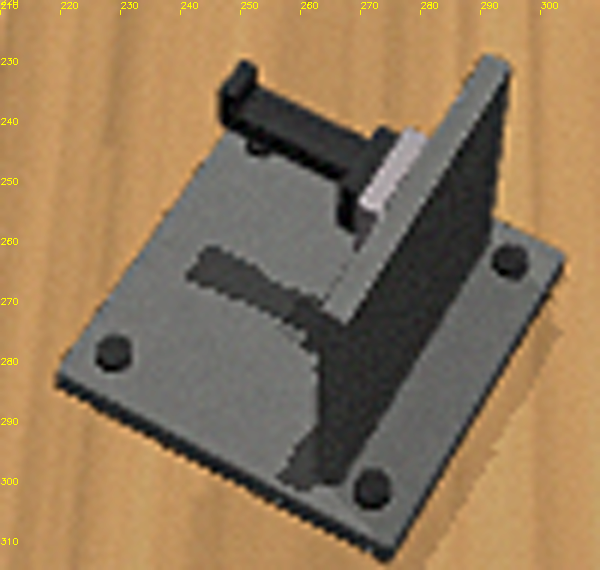

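View pics/a3.png

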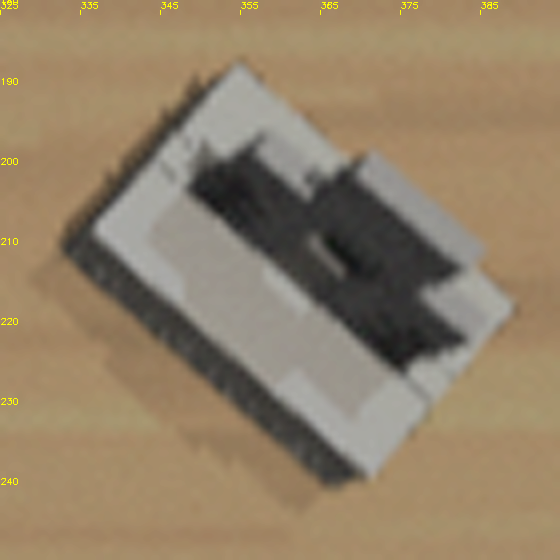

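View pics/a4.png

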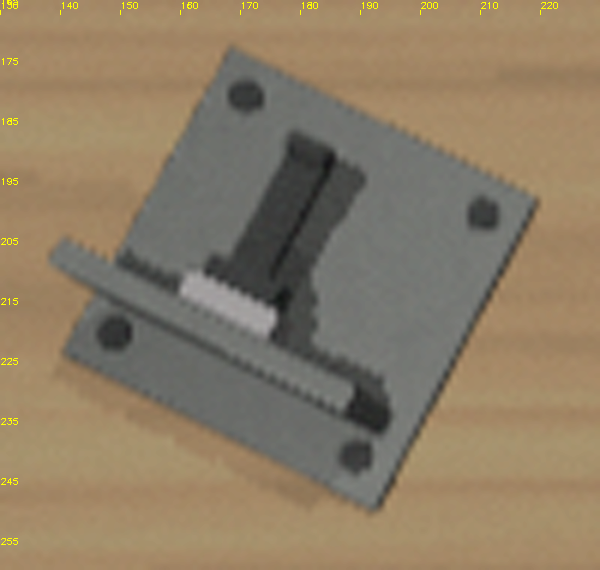

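```bash
cat > fit.py <<'E'
from h import *
s,t=load("side"),load("top")
def T(p,L):
    c,n=np.cos(p[3]),np.sin(p[3]);L=np.array(L,float)
    return np.c_[c*L[:,0]-n*L[:,1]+p[0],n*L[:,0]+c*L[:,1]+p[1],L[:,2]+p[2]]
def fit(obs,x0):
    def f(p): return np.concatenate([(proj(c,T(p,[L]))[0]-q) for c,q,L in obs])
    r=least_squares(f,x0);return r.x,f(r.x).reshape(-1,2)
E
cat > f1.py <<'E'
from fit import *
# rack: local x = graduated facing direction
h=.05;w=.032;Z=.04
rack=[(s,(251,133.9),(-w,h,Z)),(s,(268.5,146),(w,h,Z)),(s,(295.1,128.3),(w,-h,Z)),
(t,(336,208.3),(w,h,Z)),(t,(354.5,187.6),(-w,h,Z)),(t,(388.9,218),(-w,-h,Z)),(t,(370.8,238.9),(w,-h,Z))]
p,r=fit(rack,[.4,-.2,0,2.5]);print("rack",p,r.round(1).tolist())
b=.065;Z=.012
# stand: hook +x dir ; 
st=[(t,(168.2,172.3),(b,b,Z)),(t,(219.5,198.3),(b,-b,Z)),(t,(192.3,249.2),(-b,-b,Z)),(t,(140,223.7),(-b,b,Z)),
(s,(219,282.5),(b,b,Z)),(s,(274.2,312),(-b,b,Z)),(s,(303.7,262.5),(-b,-b,Z)),
(t,(140.3,204),(-.03,.055,.118)),(t,(137.8,207.5),(-.04,.055,.118)),(t,(189,228.7),(-.03,-.055,.118)),(t,(187,232.5),(-.04,-.055,.118)),
(s,(294.2,230.3),(-.04,-.055,.118)),(s,(290.3,228.7),(-.03,-.055,.118)),(s,(267.8,273.2),(-.04,.055,.118))]
q,r=fit(st,[.4,.2,0,-.5]);print("stand",q,r.round(1).tolist())
np.save("rack.npy",p);np.save("stand.npy",q)
E
python3 f1.py
```

```text
rack [ 0.48097633 -0.23596402 -0.03941546  5.14904319] [[9.7, 17.0], [-16.8, -10.6], [-9.5, -2.0], [29.6, -17.7], [-13.5, 14.7], [-27.3, 24.1], [15.6, -9.0]]
stand [ 0.49434877  0.17823394 -0.00308263 -0.4665892 ] [[-0.2, 0.1], [-0.2, -0.7], [-0.2, 0.8], [-0.1, -0.0], [-1.1, -0.8], [-0.1, -0.5], [-0.2, -0.7], [-0.2, 0.2], [-0.2, 1.2], [0.5, 0.3], [0.1, 1.0], [0.1, 0.5], [-0.6, 0.0], [-1.0, 0.8]]
```

```bash
sed -i 's/^h=.05;/h=-.05;/' f1.py; python3 f1.py | head -1
cat > f2.py <<'E'
from fit import *
p=np.load("rack.npy");q=np.load("stand.npy")
def box(x0,x1,y0,y1,z0,z1):
    return [(x,y,z) for x in(x0,x1) for y in(y0,y1) for z in(z0,z1)]
def gauge(o=(0,0,0)):
    B=[box(-.004,.004,.0085,.0365,0,.076),box(-.004,.004,-.0365,-.0085,0,.076),box(-.004,.004,-.0365,.0365,.076,.092),box(-.004,.004,-.018,.018,.092,.132)]
    return [np.array(b)+o for b in B]
E12=[(0,1),(2,3),(4,5),(6,7),(0,2),(1,3),(4,6),(5,7),(0,4),(1,5),(2,6),(3,7)]
def draw(c,sets,x,y,w,h,sc,name):
    crop(c,x,y,w,h,sc,name);im=cv2.imread(name)
    for pose,boxes,col in sets:
        for b in boxes:
            u=((proj(c,T(pose,b))-[x,y]+.5)*sc).astype(int)
            for i,j in E12: cv2.line(im,tuple(map(int,u[i])),tuple(map(int,u[j])),col,1)
    cv2.imwrite(name,im)
if __name__=="__main__":
    R=[box(-.032,.032,-.05,.05,0,.04)];
    for c,x,y,n in((s,240,90,"b1"),(t,325,180,"b2")):
        draw(c,[(p,R,(0,255,0)),(p,gauge((0,0,.01)),(0,0,255))],x,y,70,70,8,f"pics/{n}.png")
    def st(d): return [box(-.065,.065,-.065,.065,0,.012),box(-.04,-.03,-.055,.055,.012,.118),box(-.03,.029,d-.007,d+.007,.100,.112),box(.029,.035,d-.007,d+.007,.100,.122)]
    for c,x,y,n in((s,210,220,"b3"),(t,130,165,"b4")):
        draw(c,[(q,st(0),(0,255,0))],x,y,100,95,6,f"pics/{n}.png")
E
python3 f2.py; python3 -c "
import cv2,numpy as np
for a,b,n in(('b1','b2','c1'),('b3','b4','c2')):
    i,j=cv2.imread(f'pics/{a}.png'),cv2.imread(f'pics/{b}.png');o=np.hstack([i,j]);f=min(800/o.shape[1],1);cv2.imwrite(f'pics/{n}.png',cv2.resize(o,None,fx=f,fy=f))"
```

```text
rack [ 4.82759049e-01 -2.23051105e-01 -1.90928302e-03  2.39125652e+00] [[-0.3, 0.0], [-0.2, 0.4], [0.3, -0.2], [-0.3, 0.1], [-0.0, -0.3], [0.5, -0.2], [0.0, 0.6]]
```

View pics/b1.png

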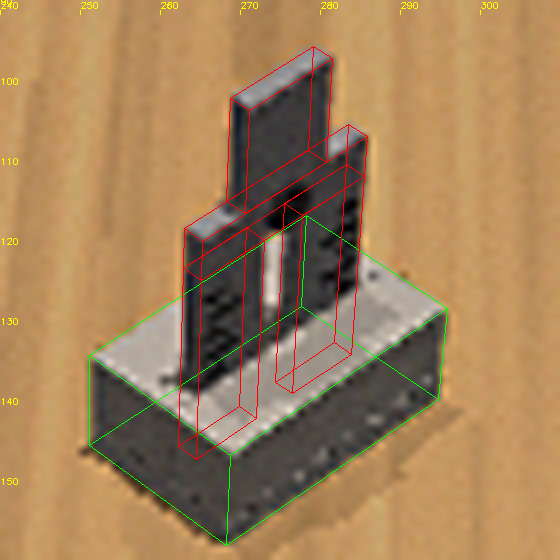

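View pics/b2.png

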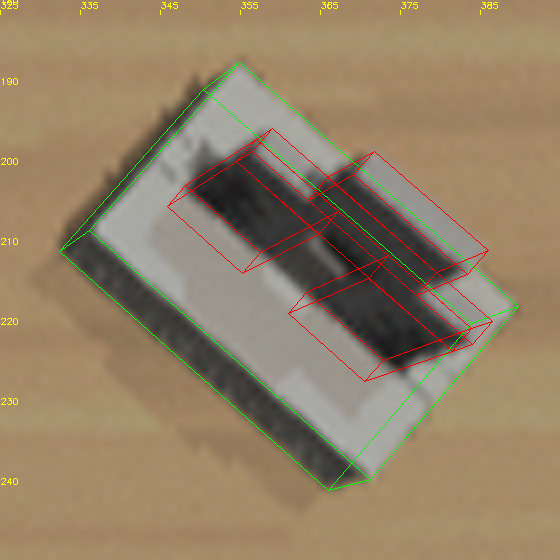

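View pics/b3.png

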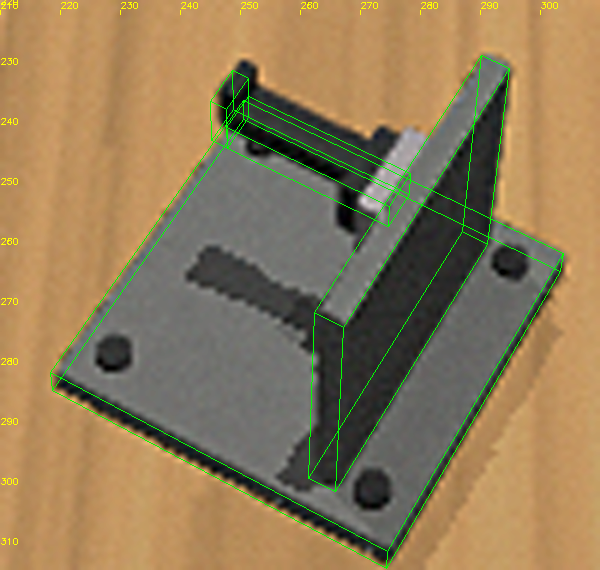

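View pics/b4.png

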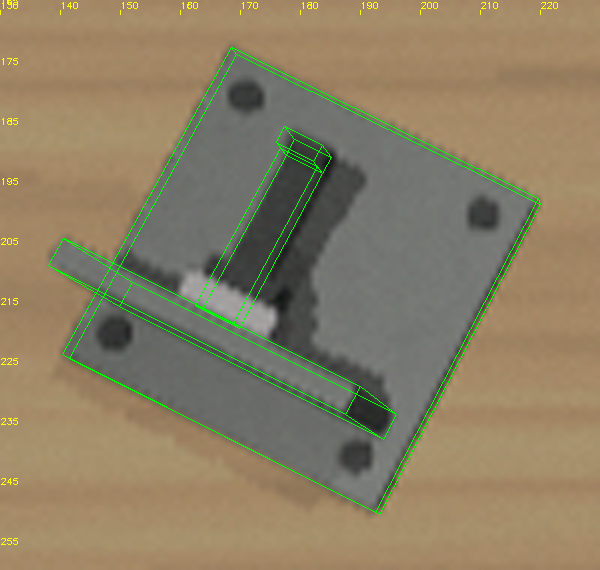

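```bash
cat > f3.py <<'E'
from f2 import *
def st(d): return [box(-.012,.029,d-.007,d+.007,.104,.112),box(.029,.035,d-.007,d+.007,.104,.122)]
ims=[]
for d in(-.002,-.004,-.006):
    draw(s,[(q,st(d),(0,255,0))],230,222,50,40,8,"pics/x.png");a=cv2.imread("pics/x.png")
    draw(t,[(q,st(d),(0,255,0))],155,180,50,40,8,"pics/x.png");ims.append(np.hstack([a,cv2.imread("pics/x.png")]))
for i,m in enumerate(ims): cv2.imwrite(f"pics/d{i}.png",m)
cv2.imwrite("pics/d.png",cv2.resize(np.vstack(ims),None,fx=.62,fy=.62,interpolation=cv2.INTER_AREA))
E
python3 f3.py
```

```text
(no output)
```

View pics/d0.png

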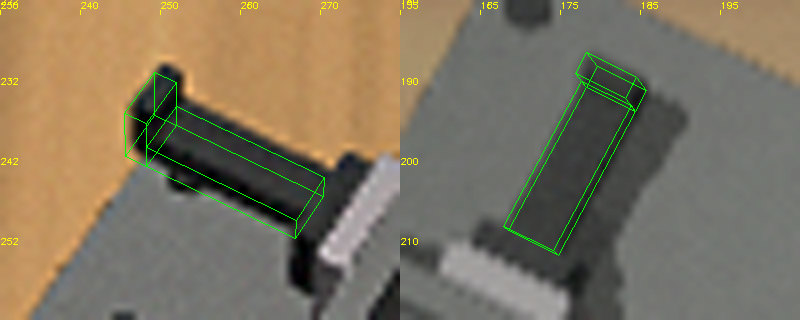

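View pics/d1.png

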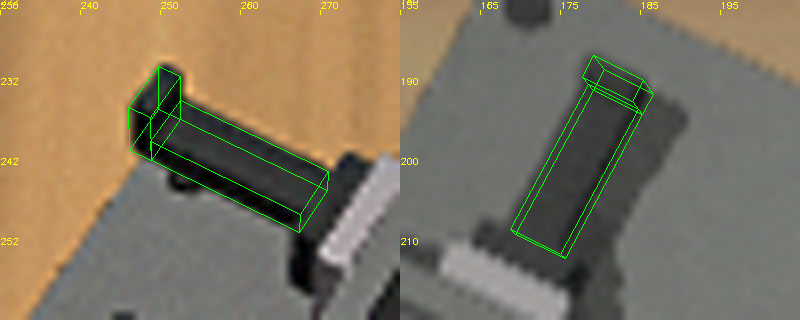

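View pics/d2.png

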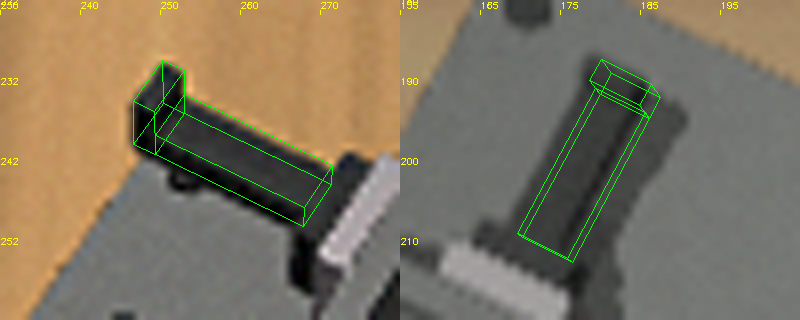

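Both models overlay well. Rack (0.483,-0.223), gauge facing yaw 137°; stand (0.494,0.178), yaw -26.7°; the hook is about 4 mm towards stand -y. Next I move above the rack.

Call:
{"op": "drive_tool", "data": {
  "deltas": [
    {"tx": 38, "ty": 30, "tz": -5, "wz": 8, "claw": 85},
    {"tx": 77, "ty": 61, "tz": -10, "wz": 16, "claw": 85},
    {"tx": 116, "ty": 92, "tz": -15, "wz": 24, "claw": 85},
    {"tx": 155, "ty": 123, "tz": -20, "wz": 32, "claw": 85},
    {"tx": 194, "ty": 153, "tz": -25, "wz": 40, "claw": 85},
    {"tx": 232, "ty": 184, "tz": -30, "wz": 48, "claw": 85},
    {"tx": 271, "ty": 215, "tz": -35, "wz": 56, "claw": 85},
    {"tx": 310, "ty": 245, "tz": -40, "wz": 64, "claw": 85}
  ]
}}

```text
$.deltas[0]: bad value
```

```bash
cat > st.py <<'E'
from rig import *
import numpy as np
from scipy.spatial.transform import Rotation as R
def show():
    s=state();o=s["orientation"];m=R.from_quat([o[1],o[2],o[3],o[0]]).as_matrix()
    print("t",round(s["t"],2),"q",s["q"].round(3),"pos",s["tool_pos"].round(4),"yaw",round(np.degrees(np.arctan2(m[1,0],m[0,0])),2),"z",m[:,2].round(4),"F",s["ft_force"].round(2),"M",s["torque"].round(3),"w",round(s["width"],4))
if __name__=="__main__": show()
E
python3 st.py
```

```text
t 0.1 q [-1.217  0.241  0.004  1.335 -0.     1.571] pos [ 0.1731 -0.4686  0.3031] yaw 20.27 z [-7.0e-04  1.8e-03 -1.0e+00] F [0.8  0.07 0.06] M [-0.003  0.008  0.011] w 0.0852
```

Call:
{"op": "drive_tool", "data": {
  "deltas": [
    {"tx": 38, "ty": 30, "tz": -5, "wx": 0, "wy": 0, "wz": 8, "claw": 85},
    {"tx": 77, "ty": 61, "tz": -10, "wx": 0, "wy": 0, "wz": 16, "claw": 85},
    {"tx": 116, "ty": 92, "tz": -15, "wx": 0, "wy": 0, "wz": 24, "claw": 85},
    {"tx": 155, "ty": 123, "tz": -20, "wx": 0, "wy": 0, "wz": 32, "claw": 85},
    {"tx": 194, "ty": 153, "tz": -25, "wx": 0, "wy": 0, "wz": 40, "claw": 85},
    {"tx": 232, "ty": 184, "tz": -30, "wx": 0, "wy": 0, "wz": 48, "claw": 85},
    {"tx": 271, "ty": 215, "tz": -35, "wx": 0, "wy": 0, "wz": 56, "claw": 85},
    {"tx": 310, "ty": 245, "tz": -40, "wx": 0, "wy": 0, "wz": 64, "claw": 85}
  ]
}}

```text
t: 0.9
tool_pos: [0.4842, -0.2219, 0.2625]
orientation: [-0.001, 0.74, 0.673, -0.001]
ft_force: [1.3, -0.8, -0.3]
width: 0.0849
```

```bash
python3 st.py
```

```text
t 0.9 q [-4.290e-01  3.270e-01  1.400e-02  1.260e+00 -1.000e-03  1.235e+00] pos [ 0.4842 -0.2219  0.2625] yaw 84.61 z [-2.6e-03  4.0e-04 -1.0e+00] F [ 1.29 -0.84 -0.33] M [-0.07   0.004 -0.053] w 0.0849
```

Call:
{"op": "drive_tool", "data": {
  "deltas": [
    {"tx": 0, "ty": 0, "tz": 0, "wx": 0, "wy": 0, "wz": 8, "claw": 85},
    {"tx": -1, "ty": -1, "tz": 0, "wx": 0, "wy": 0, "wz": 16, "claw": 85},
    {"tx": -1, "ty": -1, "tz": 0, "wx": 0, "wy": 0, "wz": 24, "claw": 85},
    {"tx": -1, "ty": -1, "tz": 0, "wx": 0, "wy": 0, "wz": 32, "claw": 70},
    {"tx": -1, "ty": -1, "tz": -3, "wx": 0, "wy": 0, "wz": 40, "claw": 65},
    {"tx": -1, "ty": -1, "tz": -6, "wx": 0, "wy": 0, "wz": 48, "claw": 65},
    {"tx": -1, "ty": -1, "tz": -12, "wx": 0, "wy": 0, "wz": 52.4, "claw": 65},
    {"tx": -1, "ty": -1, "tz": -12, "wx": 0, "wy": 0, "wz": 52.4, "claw": 65}
  ]
}}

```text
t: 1.7
tool_pos: [0.4825, -0.2226, 0.2493]
orientation: [-0.002, 0.366, 0.93, -0.001]
ft_force: [0.4, -0.6, 0.2]
width: 0.0648
```

```bash
python3 st.py; cat > look.py <<'E'
import sys
from rig import *
import pickle
from h import *
i=sys.argv[1]
for n in("side","top"):
    c=read_camera(n);pickle.dump(c,open(f"{n}{i}.pkl","wb"));a=list(map(int,sys.argv[2:6] if n=="side" else sys.argv[6:10]))
    sc=min(800//a[2],600//a[3]);crop(c,*a,sc,f"pics/{n}{i}.png")
E
python3 look.py 1 230 60 80 90 320 160 80 80
```

```text
t 1.7 q [-0.431  0.334 -0.012  1.229 -0.002  0.319] pos [ 0.4825 -0.2226  0.2493] yaw 137.0 z [-4.3e-03 -7.0e-04 -1.0e+00] F [ 0.36 -0.62  0.24] M [ 0.058  0.049 -0.067] w 0.0648
```

View pics/side1.png

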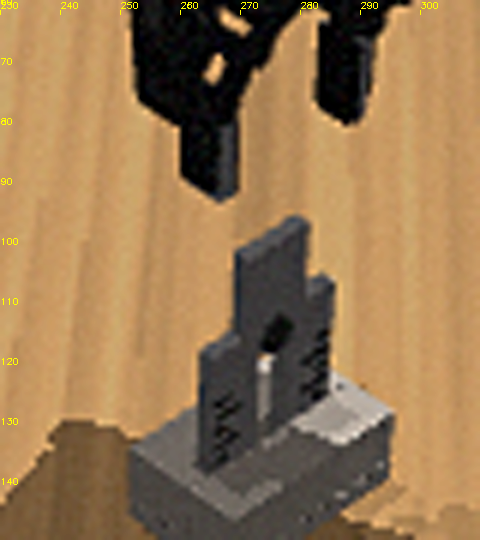

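View pics/top1.png

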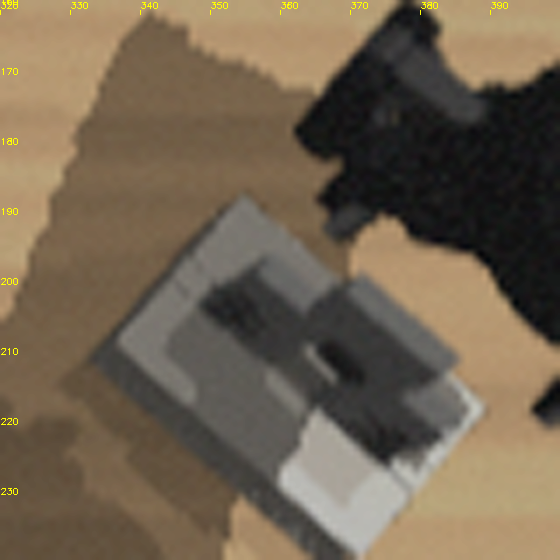

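```bash
python3 - <<'E'
from fit import *
for z in(.18,.184,.142): 
  for c in(s,t): print(z,proj(c,[(.4825,-.2226,z)]).round(1))
g=np.array([-.683,-.731])
for k in(-.0395,.0395):
  P=np.array([.4825+k*g[0],-.2226+k*g[1],.184]);print(proj(s,[P]).round(1),proj(t,[P]).round(1))
p=np.load("rack.npy")
print(proj(s,T(p,[(0,0,.142)])),proj(t,T(p,[(0,0,.142)])))
E
```

```text
0.18 [[275.5  85.7]]
0.18 [[383.6 203. ]]
0.184 [[275.6  84.3]]
0.184 [[384.3 202.6]]
0.142 [[274.9  98.8]]
0.142 [[377.2 206.1]]
[[263.6  91.5]] [[367.9 188.3]]
[[287.2  77.4]] [[400.9 217.1]]
[[274.74296646  99.28318232]] [[377.12153531 206.07292227]]
```

Call:
{"op": "drive_tool", "data": {
  "deltas": [
    {"tx": 0, "ty": 0, "tz": -15, "wx": 0, "wy": 0, "wz": 0, "claw": 65},
    {"tx": 0, "ty": 0, "tz": -30, "wx": 0, "wy": 0, "wz": 0, "claw": 65},
    {"tx": 0, "ty": 0, "tz": -45, "wx": 0, "wy": 0, "wz": 0, "claw": 65},
    {"tx": 0, "ty": 0, "tz": -58, "wx": 0, "wy": 0, "wz": 0, "claw": 65},
    {"tx": 0, "ty": 0, "tz": -66, "wx": 0, "wy": 0, "wz": 0, "claw": 65},
    {"tx": 0, "ty": 0, "tz": -70, "wx": 0, "wy": 0, "wz": 0, "claw": 65},
    {"tx": 0, "ty": 0, "tz": -70, "wx": 0, "wy": 0, "wz": 0, "claw": 65},
    {"tx": 0, "ty": 0, "tz": -70, "wx": 0, "wy": 0, "wz": 0, "claw": 65}
  ]
}}

```text
t: 2.6
tool_pos: [0.4833, -0.223, 0.1808]
orientation: [-0.001, 0.367, 0.93, -0.001]
ft_force: [0.2, -0.1, 0.2]
width: 0.0652
```

```bash
python3 st.py;python3 look.py 2 230 60 80 90 320 160 80 80
```

```text
t 2.6 q [-0.431  0.389 -0.121  1.062 -0.002  0.321] pos [ 0.4833 -0.223   0.1808] yaw 136.9 z [-0.0019 -0.0018 -1.    ] F [ 0.23 -0.08  0.16] M [ 0.032 -0.016  0.025] w 0.0652
```

View pics/side2.png

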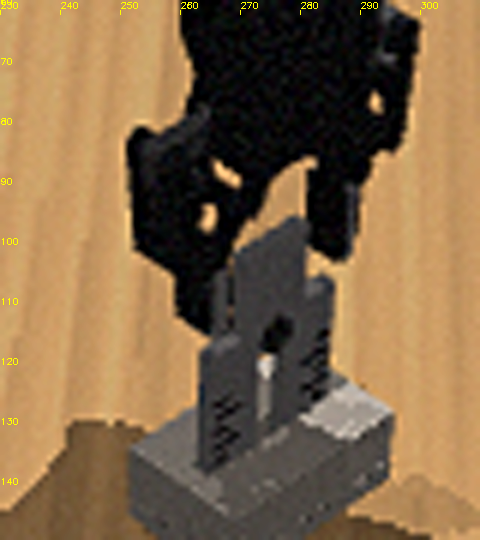

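The tab, with its top at (274,99), sits between the fingers, and the tips are just above the shoulders. Closing now.

Call:
{"op": "drive_tool", "data": {
  "deltas": [
    {"tx": 0, "ty": 0, "tz": 0, "wx": 0, "wy": 0, "wz": 0, "claw": 50},
    {"tx": 0, "ty": 0, "tz": 0, "wx": 0, "wy": 0, "wz": 0, "claw": 42},
    {"tx": 0, "ty": 0, "tz": 0, "wx": 0, "wy": 0, "wz": 0, "claw": 38},
    {"tx": 0, "ty": 0, "tz": 0, "wx": 0, "wy": 0, "wz": 0, "claw": 34},
    {"tx": 0, "ty": 0, "tz": 0, "wx": 0, "wy": 0, "wz": 0, "claw": 20},
    {"tx": 0, "ty": 0, "tz": 0, "wx": 0, "wy": 0, "wz": 0, "claw": 20},
    {"tx": 0, "ty": 0, "tz": 0, "wx": 0, "wy": 0, "wz": 0, "claw": 20},
    {"tx": 0, "ty": 0, "tz": 0, "wx": 0, "wy": 0, "wz": 0, "claw": 20}
  ]
}}

```text
t: 3.5
tool_pos: [0.4837, -0.2231, 0.1814]
orientation: [0.0, 0.367, 0.93, -0.001]
ft_force: [0.2, 0.7, 5.1]
width: 0.035
```

```bash
python3 st.py
```

```text
t 3.5 q [-0.431  0.388 -0.12   1.062 -0.002  0.321] pos [ 0.4837 -0.2231  0.1814] yaw 136.91 z [-5.0e-04 -2.3e-03 -1.0e+00] F [0.19 0.68 5.14] M [ 0.139 -0.057 -0.039] w 0.035
```

Call:
{"op": "drive_tool", "data": {
  "deltas": [
    {"tx": 0, "ty": 0, "tz": 5, "wx": 0, "wy": 0, "wz": 0, "claw": 20},
    {"tx": 0, "ty": 0, "tz": 12, "wx": 0, "wy": 0, "wz": 0, "claw": 20},
    {"tx": 0, "ty": 0, "tz": 20, "wx": 0, "wy": 0, "wz": 0, "claw": 20},
    {"tx": 0, "ty": 0, "tz": 30, "wx": 0, "wy": 0, "wz": 0, "claw": 20},
    {"tx": 0, "ty": 0, "tz": 40, "wx": 0, "wy": 0, "wz": 0, "claw": 20},
    {"tx": 0, "ty": 0, "tz": 50, "wx": 0, "wy": 0, "wz": 0, "claw": 20},
    {"tx": 0, "ty": 0, "tz": 60, "wx": 0, "wy": 0, "wz": 0, "claw": 20},
    {"tx": 0, "ty": 0, "tz": 60, "wx": 0, "wy": 0, "wz": 0, "claw": 20}
  ]
}}

```text
t: 4.3
tool_pos: [0.4846, -0.2235, 0.2435]
orientation: [0.002, 0.367, 0.93, -0.001]
ft_force: [0.7, -0.0, -2.9]
width: 0.0348
```

```bash
python3 st.py;python3 look.py 3 220 40 90 110 320 140 100 100
```

```text
t 4.3 q [-0.431  0.337 -0.023  1.206 -0.002  0.321] pos [ 0.4846 -0.2235  0.2435] yaw 136.91 z [ 0.0029 -0.0039 -1.    ] F [ 0.66 -0.04 -2.86] M [-0.051  0.013 -0.018] w 0.0348
```

View pics/side3.png

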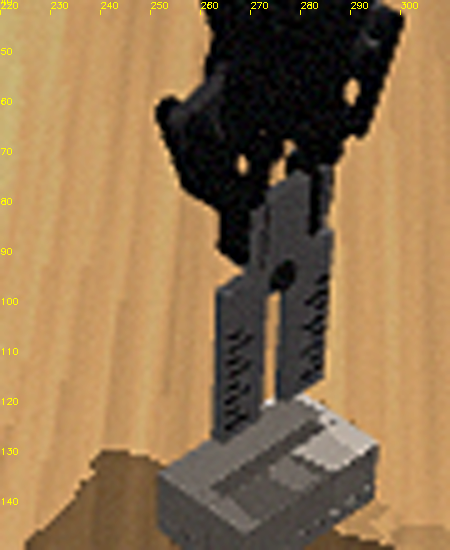

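View pics/top3.png

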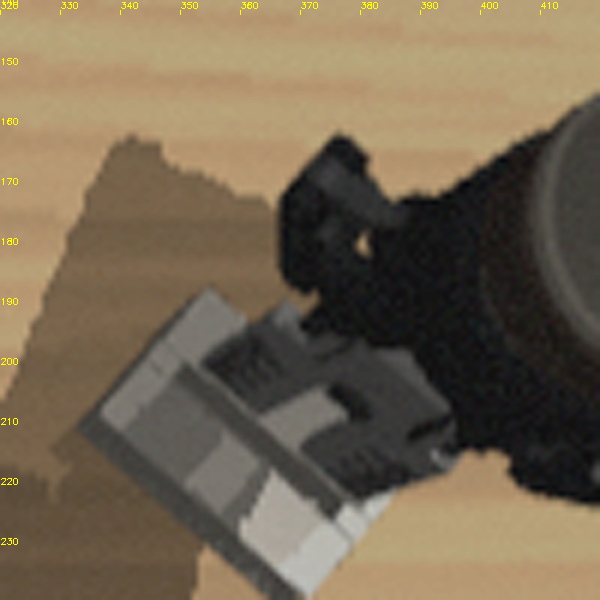

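Call:
{"op": "drive_tool", "data": {
  "deltas": [
    {"tx": 0, "ty": 0, "tz": 15, "wx": 0, "wy": 0, "wz": 4, "claw": 20},
    {"tx": 0, "ty": 0, "tz": 35, "wx": 0, "wy": 0, "wz": 12, "claw": 20},
    {"tx": 0, "ty": 5, "tz": 55, "wx": 0, "wy": 0, "wz": 20, "claw": 20},
    {"tx": 1, "ty": 15, "tz": 70, "wx": 0, "wy": 0, "wz": 28, "claw": 20},
    {"tx": 2, "ty": 30, "tz": 80, "wx": 0, "wy": 0, "wz": 36, "claw": 20},
    {"tx": 3, "ty": 50, "tz": 87, "wx": 0, "wy": 0, "wz": 44, "claw": 20},
    {"tx": 4, "ty": 70, "tz": 87, "wx": 0, "wy": 0, "wz": 52, "claw": 20},
    {"tx": 5, "ty": 90, "tz": 87, "wx": 0, "wy": 0, "wz": 60, "claw": 20}
  ]
}}

```text
t: 5.2
tool_pos: [0.4886, -0.1324, 0.3283]
orientation: [0.001, -0.15, 0.989, -0.001]
ft_force: [0.3, -0.4, -2.5]
width: 0.0352
```

Call:
{"op": "drive_tool", "data": {
  "deltas": [
    {"tx": 1, "ty": 20, "tz": 0, "wx": 0, "wy": 0, "wz": 8, "claw": 20},
    {"tx": 2, "ty": 40, "tz": 0, "wx": 0, "wy": 0, "wz": 16, "claw": 20},
    {"tx": 3, "ty": 60, "tz": 0, "wx": 0, "wy": 0, "wz": 24, "claw": 20},
    {"tx": 4, "ty": 80, "tz": 0, "wx": 0, "wy": 0, "wz": 32, "claw": 20},
    {"tx": 5, "ty": 100, "tz": 0, "wx": 0, "wy": 0, "wz": 40, "claw": 20},
    {"tx": 6, "ty": 120, "tz": 0, "wx": 0, "wy": 0, "wz": 48, "claw": 20},
    {"tx": 7, "ty": 140, "tz": 0, "wx": 0, "wy": 0, "wz": 56, "claw": 20},
    {"tx": 8, "ty": 160, "tz": 0, "wx": 0, "wy": 0, "wz": 64, "claw": 20}
  ]
}}

```text
t: 6.0
tool_pos: [0.4962, 0.0284, 0.3275]
orientation: [0.0, -0.653, 0.757, 0.0]
ft_force: [0.8, -0.8, -3.2]
width: 0.0347
```

```bash
python3 st.py
```

```text
t 6.0 q [ 5.700e-02  2.260e-01  4.700e-02  1.392e+00  1.000e-03 -1.367e+00] pos [0.4962 0.0284 0.3275] yaw -98.45 z [-1.e-04  9.e-04 -1.e+00] F [ 0.79 -0.76 -3.18] M [-0.021 -0.077  0.053] w 0.0347
```

Call:
{"op": "drive_tool", "data": {
  "deltas": [
    {"tx": 1, "ty": 20, "tz": 0, "wx": 0, "wy": 0, "wz": 8, "claw": 20},
    {"tx": 1, "ty": 40, "tz": 0, "wx": 0, "wy": 0, "wz": 16, "claw": 20},
    {"tx": 2, "ty": 60, "tz": 0, "wx": 0, "wy": 0, "wz": 24, "claw": 20},
    {"tx": 2, "ty": 80, "tz": 0, "wx": 0, "wy": 0, "wz": 32, "claw": 20},
    {"tx": 3, "ty": 100, "tz": 0, "wx": 0, "wy": 0, "wz": 40, "claw": 20},
    {"tx": 3, "ty": 120, "tz": 0, "wx": 0, "wy": 0, "wz": 48, "claw": 20},
    {"tx": 4, "ty": 135, "tz": 0, "wx": 0, "wy": 0, "wz": 56, "claw": 20},
    {"tx": 4, "ty": 142, "tz": 0, "wx": 0, "wy": 0, "wz": 64, "claw": 20}
  ]
}}

```text
t: 6.8
tool_pos: [0.4999, 0.1717, 0.3265]
orientation: [0.0, 0.956, -0.293, -0.001]
ft_force: [-0.6, -0.4, -3.3]
width: 0.0348
```

Call:
{"op": "drive_tool", "data": {
  "deltas": [
    {"tx": 0, "ty": 0, "tz": 0, "wx": 0, "wy": 0, "wz": 4, "claw": 20},
    {"tx": 0, "ty": 0, "tz": -2, "wx": 0, "wy": 0, "wz": 7.5, "claw": 20},
    {"tx": 0, "ty": 0, "tz": -6, "wx": 0, "wy": 0, "wz": 7.5, "claw": 20},
    {"tx": 0, "ty": 0, "tz": -10, "wx": 0, "wy": 0, "wz": 7.5, "claw": 20},
    {"tx": 0, "ty": 0, "tz": -14, "wx": 0, "wy": 0, "wz": 7.5, "claw": 20},
    {"tx": 0, "ty": 0, "tz": -18, "wx": 0, "wy": 0, "wz": 7.5, "claw": 20},
    {"tx": 0, "ty": 0, "tz": -18, "wx": 0, "wy": 0, "wz": 7.5, "claw": 20},
    {"tx": 0, "ty": 0, "tz": -18, "wx": 0, "wy": 0, "wz": 7.5, "claw": 20}
  ]
}}

```text
t: 7.6
tool_pos: [0.4998, 0.1716, 0.3084]
orientation: [0.0, 0.973, -0.23, -0.001]
ft_force: [0.7, 0.1, -3.1]
width: 0.0351
```

```bash
python3 st.py; python3 look.py 4 200 170 110 145 110 120 130 130
```

```text
t 7.6 q [ 3.300e-01  2.970e-01  9.300e-02  1.369e+00  1.000e-03 -2.348e+00] pos [0.4998 0.1716 0.3084] yaw -26.54 z [-2.8e-03 -3.0e-04 -1.0e+00] F [ 0.71  0.1  -3.12] M [ 0.002 -0.     0.033] w 0.0351
```

View pics/side4.png

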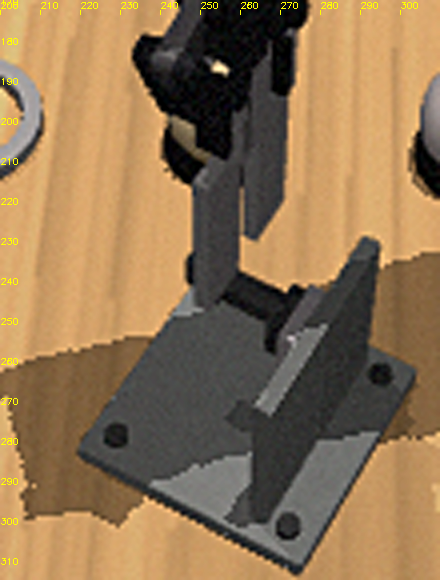

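View pics/top4.png

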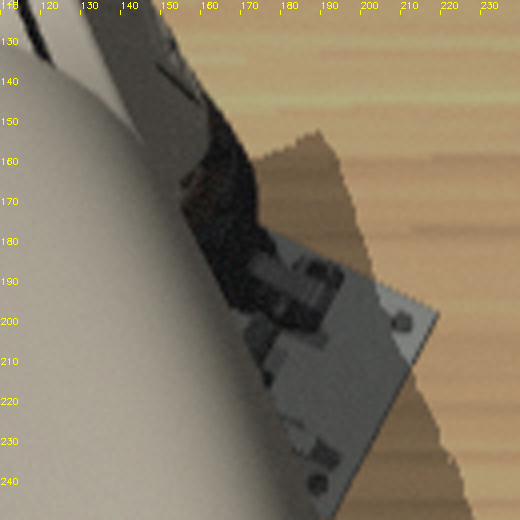

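```bash
cat > f4.py <<'E'
from f2 import *
c=load("side",4)
obs=[((251.25,246.25),(-.004,.0365,0)),((248.25,244),(.004,.0365,0)),((259.5,236.5),(-.004,.0085,0)),((260.75,228.25),(.004,-.0085,0)),((263.75,229.75),(-.004,-.0085,0)),((270.25,220.75),(-.004,-.0365,0))]
f=lambda p:np.concatenate([proj(c,T([p[0],p[1],.1345,p[2]],[L]))[0]-o for o,L in obs])
r=least_squares(f,[.5,.17,-.467]);print(r.x,r.fun.round(1))
g=[.4998,.1716,.1345,-.4635]
def st(d): return [box(-.012,.029,d-.007,d+.007,.104,.112),box(.029,.035,d-.007,d+.007,.104,.122)]
draw(c,[(q,st(-.004),(0,255,0)),(g,gauge(),(0,0,255))],215,190,80,70,8,"pics/e.png")
for v in([.4998,.1716],r.x[:2]):
  d=np.array(v)-q[:2];print("stand frame",d@[np.cos(q[3]),np.sin(q[3])],d@[-np.sin(q[3]),np.cos(q[3])])
E
python3 f4.py
```

```text
[ 0.50004231  0.1678582  -0.49239003] [ 0.1  0.6 -0.6  0.9 -0.2 -0.4 -0.5 -0.3  0.2  0.   1.1 -1.1]
stand frame 0.007852765589426327 -0.003472624528385747
stand frame 0.009752396117685174 -0.006705459189400531
```

View pics/e.png

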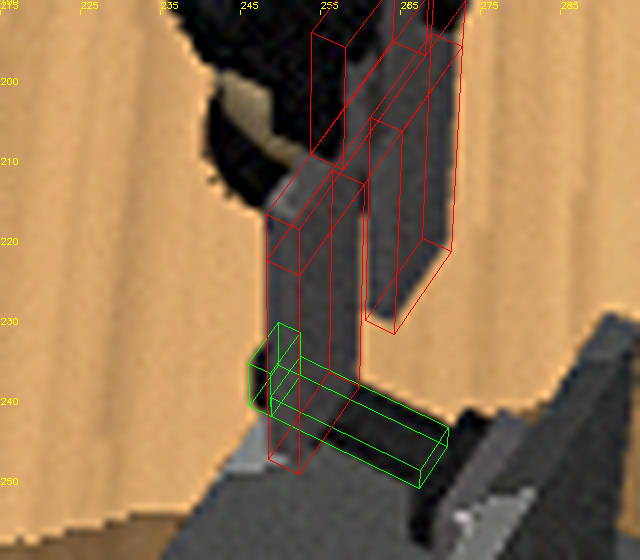

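```bash
cat > f5.py <<'E'
from f2 import *
cs,ct=load("side",3),load("top",3)
g=[.4846,-.2235,.0721-.002,np.radians(136.9)]
draw(cs,[(g,gauge(),(0,0,255))],250,65,50,70,8,"pics/g1.png")
draw(ct,[(g,gauge(),(0,0,255))],340,180,70,60,8,"pics/g2.png")
cv2.imwrite("pics/g.png",np.hstack([cv2.imread("pics/g1.png")[:480],cv2.imread("pics/g2.png")])[:, :])
E
python3 f5.py
```

View pics/g1.png

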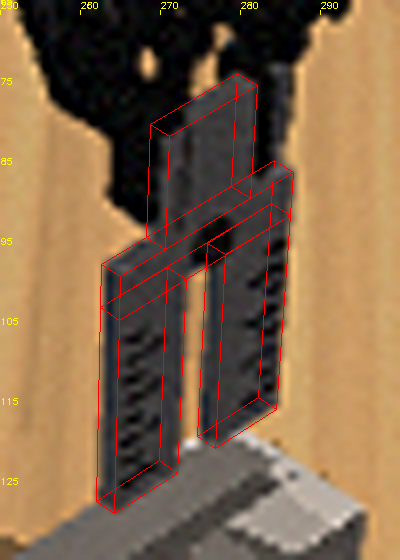

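View pics/g2.png

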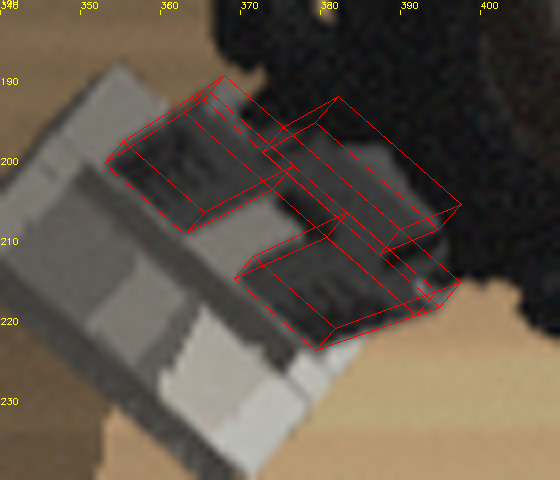

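```bash
python3 - <<'E'
from f2 import *
c=load("side",4);x,y,w,h=235,200,50,55
im=c["img"][y:y+h,x:x+w].astype(float)*3.5
im=cv2.resize(np.clip(im,0,255).astype(np.uint8),None,fx=10,fy=10,interpolation=cv2.INTER_CUBIC)
cv2.imwrite("pics/z1.png",im)
E
```

```text
(no output)
```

View pics/z1.png

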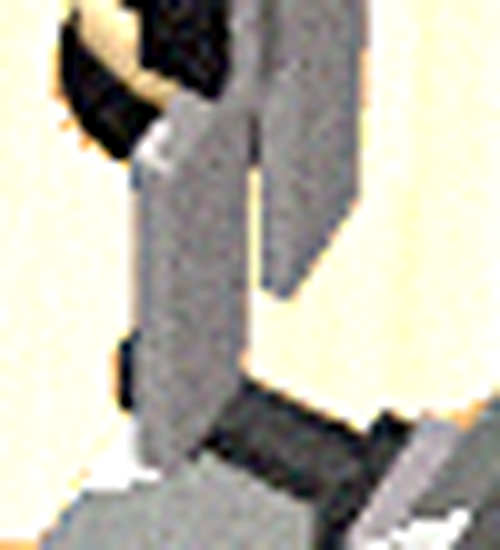

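```bash
cat > f6.py <<'E'
from f2 import *
c=load("side",4)
obs=[((251,246.7),(-.004,.0365,0)),((248.2,244.7),(.004,.0365,0)),((258.5,237.5),(-.004,.0085,0)),((260.7,227.5),(.004,-.0085,0)),((263,229.3),(-.004,-.0085,0)),((270.3,219.3),(-.004,-.0365,0)),((248,216.3),(.004,.0365,.092)),((251,217.7),(-.004,.0365,.092))]
L=np.array([o[1] for o in obs]);O=np.array([o[0] for o in obs])
def f(p,z,full=True):
    # pitch about gauge y through grip point z=.117
    a=p[3];l=L-[0,0,.117];l=np.c_[l[:,0]*np.cos(a)+l[:,2]*np.sin(a),l[:,1],-l[:,0]*np.sin(a)+l[:,2]*np.cos(a)]+[0,0,.117]
    return (proj(c,T([p[0],p[1],z,p[2]],l))-O).ravel()
for z in(.131,.134,.137,.140):
  r=least_squares(lambda p:np.r_[f(p,z),(p[2]+.463)*100],[.5,.17,-.463,0]);d=r.x[:2]-q[:2]
  print(z,r.x.round(4),"rms",np.sqrt(np.mean(r.fun**2)).round(2),"stand",d@[np.cos(q[3]),np.sin(q[3])],d@[-np.sin(q[3]),np.cos(q[3])])
E
python3 f6.py
```

```text
0.131 [ 0.4997  0.1667 -0.4638 -0.0138] rms 0.68 stand 0.009986065180641624 -0.007863881022995204
0.134 [ 0.4995  0.1689 -0.4638 -0.0153] rms 0.69 stand 0.008800052873325687 -0.005977005164198186
0.137 [ 0.4993  0.1712 -0.4638 -0.0167] rms 0.71 stand 0.007613890423243864 -0.004090006378638362
0.14 [ 0.4991  0.1734 -0.4637 -0.0182] rms 0.73 stand 0.0064275771439091115 -0.0022028840205883713
```

```bash
cat > f7.py <<'E'
from f2 import *
import f1
st=[o for o in f1.st if o[0] is s]
def fz(obs,z):
    f=lambda p:np.concatenate([proj(c,T([p[0],p[1],z,p[2]],[L]))[0]-o for c,o,L in obs])
    r=least_squares(f,[.49,.18,-.467]);return r.x,r.fun.round(1)
for z in(0,-.003): print("side",z,fz(st,z))
print("top",fz([o for o in f1.st if o[0] is t],0))
x,_=fz(st,0);np.save("stand_side.npy",[x[0],x[1],0,-.4666])
Q=[x[0],x[1],0,-.4666]
def hk(d): return [box(-.012,.029,d-.007,d+.007,.104,.112),box(.029,.035,d-.007,d+.007,.104,.122)]
ims=[]
for d in(-.002,-.004,-.006):
    draw(s,[(Q,hk(d),(0,255,0))],235,222,45,40,8,"pics/x.png");ims.append(cv2.imread("pics/x.png"))
cv2.imwrite("pics/h.png",np.hstack(ims)[:,:] if 0 else np.vstack(ims)[:960][:, :])
cv2.imwrite("pics/h.png",cv2.resize(np.hstack(ims),(800,237)))
for g in([.4993,.1712]):pass
d=np.array([.4993,.1712])-x[:2];a=-.4666;print("gauge in stand",d@[np.cos(a),np.sin(a)],d@[-np.sin(a),np.cos(a)])
E
python3 f7.py
```

```text
rack [ 4.82759049e-01 -2.23051105e-01 -1.90928302e-03  2.39125652e+00] [[-0.3, 0.0], [-0.2, 0.4], [0.3, -0.2], [-0.3, 0.1], [-0.0, -0.3], [0.5, -0.2], [0.0, 0.6]]
stand [ 0.49434877  0.17823394 -0.00308263 -0.4665892 ] [[-0.2, 0.1], [-0.2, -0.7], [-0.2, 0.8], [-0.1, -0.0], [-1.1, -0.8], [-0.1, -0.5], [-0.2, -0.7], [-0.2, 0.2], [-0.2, 1.2], [0.5, 0.3], [0.1, 1.0], [0.1, 0.5], [-0.6, 0.0], [-1.0, 0.8]]
side 0 (array([ 0.49358488,  0.18035682, -0.46125245]), array([-0.8, -0.5,  0.6, -0.2,  0.2, -0.8,  0.6,  0.4, -0.2, -0.1, -0.4,
        1. ]))
side -0.003 (array([ 0.49351724,  0.17854501, -0.4611417 ]), array([-0.6, -0.5,  0.6, -0.4,  0.1, -0.8,  0.5,  0.5, -0.2,  0. , -0.3,
        1. ]))
top (array([ 0.49470477,  0.17755416, -0.47115796]), array([ 0.1, -0.5,  0. , -0.9, -0.2,  0.6, -0.2, -0.5, -0.2, -0.4, -0.2,
        0.6,  0.6, -0. ,  0.1,  0.8]))
gauge in stand 0.009223413806885603 -0.00560702485964141
```

View pics/h.png

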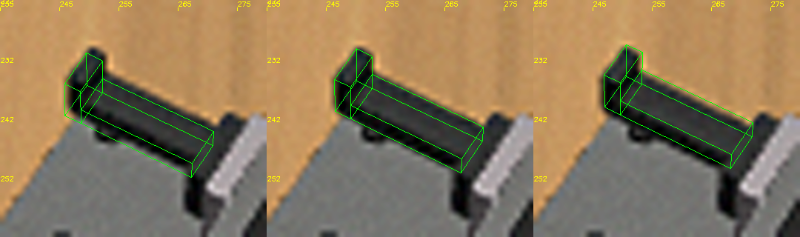

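In one and the same view, the hook sits at stand y of about -5 mm and the gauge at about -5.6 mm, so they are aligned. Next I lower gently while watching the force.

Call:
{"op": "drive_tool", "data": {
  "deltas": [
    {"tx": 0, "ty": 0, "tz": -5, "wx": 0, "wy": 0, "wz": 0, "claw": 20},
    {"tx": 0, "ty": 0, "tz": -10, "wx": 0, "wy": 0, "wz": 0, "claw": 20},
    {"tx": 0, "ty": 0, "tz": -15, "wx": 0, "wy": 0, "wz": 0, "claw": 20},
    {"tx": 0, "ty": 0, "tz": -20, "wx": 0, "wy": 0, "wz": 0, "claw": 20},
    {"tx": 0, "ty": 0, "tz": -24, "wx": 0, "wy": 0, "wz": 0, "claw": 20},
    {"tx": 0, "ty": 0, "tz": -26, "wx": 0, "wy": 0, "wz": 0, "claw": 20},
    {"tx": 0, "ty": 0, "tz": -28, "wx": 0, "wy": 0, "wz": 0, "claw": 20},
    {"tx": 0, "ty": 0, "tz": -28, "wx": 0, "wy": 0, "wz": 0, "claw": 20}
  ]
}}

```text
t: 8.5
tool_pos: [0.4999, 0.1717, 0.2805]
orientation: [0.0, 0.973, -0.23, -0.001]
ft_force: [1.0, 0.5, -3.7]
width: 0.0347
```

```bash
python3 st.py
```

```text
t 8.5 q [ 3.310e-01  3.090e-01  3.700e-02  1.300e+00  1.000e-03 -2.348e+00] pos [0.4999 0.1717 0.2805] yaw -26.54 z [-2.4e-03 -2.0e-04 -1.0e+00] F [ 0.98  0.54 -3.71] M [ 0.065 -0.042 -0.01 ] w 0.0347
```

Call:
{"op": "drive_tool", "data": {
  "deltas": [
    {"tx": 0, "ty": 0, "tz": -1, "wx": 0, "wy": 0, "wz": 0, "claw": 20},
    {"tx": 0, "ty": 0, "tz": -2, "wx": 0, "wy": 0, "wz": 0, "claw": 20},
    {"tx": 0, "ty": 0, "tz": -3, "wx": 0, "wy": 0, "wz": 0, "claw": 20},
    {"tx": 0, "ty": 0, "tz": -4, "wx": 0, "wy": 0, "wz": 0, "claw": 20},
    {"tx": 0, "ty": 0, "tz": -5, "wx": 0, "wy": 0, "wz": 0, "claw": 20},
    {"tx": 0, "ty": 0, "tz": -6, "wx": 0, "wy": 0, "wz": 0, "claw": 20},
    {"tx": 0, "ty": 0, "tz": -6, "wx": 0, "wy": 0, "wz": 0, "claw": 20},
    {"tx": 0, "ty": 0, "tz": -6, "wx": 0, "wy": 0, "wz": 0, "claw": 20}
  ]
}}

```text
t: 9.3
tool_pos: [0.4999, 0.1717, 0.2745]
orientation: [0.0, 0.973, -0.229, -0.001]
ft_force: [0.3, 0.1, -3.6]
width: 0.0347
```

```bash
python3 st.py; python3 look.py 5 225 190 60 65 110 120 130 130
```

```text
t 9.3 q [ 3.310e-01  3.130e-01  2.500e-02  1.286e+00  1.000e-03 -2.348e+00] pos [0.4999 0.1717 0.2745] yaw -26.53 z [-2.5e-03 -2.0e-04 -1.0e+00] F [ 0.3   0.15 -3.56] M [ 0.008 -0.055  0.001] w 0.0347
```

View pics/side5.png

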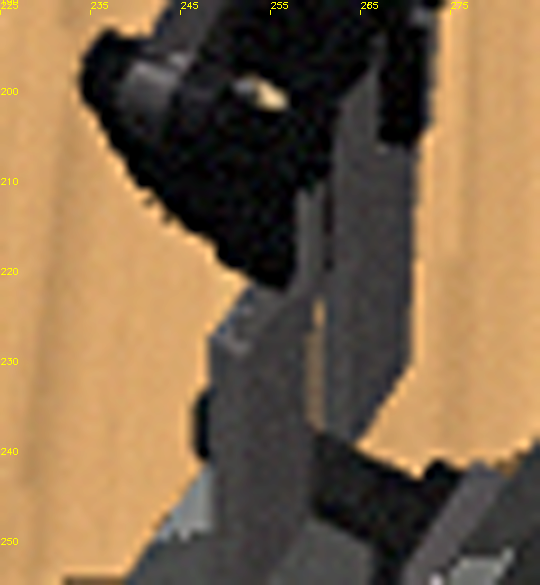

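Bottom edge 103 mm, below the hook's top, with no contact, and the legs straddle the hook. Going further down, still short of the seat.

Call:
{"op": "drive_tool", "data": {
  "deltas": [
    {"tx": 0, "ty": 0, "tz": -4, "wx": 0, "wy": 0, "wz": 0, "claw": 20},
    {"tx": 0, "ty": 0, "tz": -8, "wx": 0, "wy": 0, "wz": 0, "claw": 20},
    {"tx": 0, "ty": 0, "tz": -12, "wx": 0, "wy": 0, "wz": 0, "claw": 20},
    {"tx": 0, "ty": 0, "tz": -16, "wx": 0, "wy": 0, "wz": 0, "claw": 20},
    {"tx": 0, "ty": 0, "tz": -20, "wx": 0, "wy": 0, "wz": 0, "claw": 20},
    {"tx": 0, "ty": 0, "tz": -24, "wx": 0, "wy": 0, "wz": 0, "claw": 20},
    {"tx": 0, "ty": 0, "tz": -28, "wx": 0, "wy": 0, "wz": 0, "claw": 20},
    {"tx": 0, "ty": 0, "tz": -28, "wx": 0, "wy": 0, "wz": 0, "claw": 20}
  ]
}}

```text
t: 10.2
tool_pos: [0.4996, 0.1716, 0.2458]
orientation: [0.001, 0.973, -0.229, -0.002]
ft_force: [0.1, 0.1, -2.9]
width: 0.035
```

```bash
python3 st.py
```

```text
t 10.2 q [ 3.310e-01  3.300e-01 -2.700e-02  1.217e+00  1.000e-03 -2.348e+00] pos [0.4996 0.1716 0.2458] yaw -26.54 z [-3.7e-03 -6.0e-04 -1.0e+00] F [ 0.12  0.13 -2.9 ] M [-0.003  0.067 -0.02 ] w 0.035
```

Call:
{"op": "drive_tool", "data": {
  "deltas": [
    {"tx": 0, "ty": 0, "tz": -4, "wx": 0, "wy": 0, "wz": 0, "claw": 20},
    {"tx": 0, "ty": 0, "tz": -9, "wx": 0, "wy": 0, "wz": 0, "claw": 20},
    {"tx": 0, "ty": 0, "tz": -14, "wx": 0, "wy": 0, "wz": 0, "claw": 20},
    {"tx": 0, "ty": 0, "tz": -19, "wx": 0, "wy": 0, "wz": 0, "claw": 20},
    {"tx": 0, "ty": 0, "tz": -24, "wx": 0, "wy": 0, "wz": 0, "claw": 20},
    {"tx": 0, "ty": 0, "tz": -28, "wx": 0, "wy": 0, "wz": 0, "claw": 20},
    {"tx": 0, "ty": 0, "tz": -31, "wx": 0, "wy": 0, "wz": 0, "claw": 20},
    {"tx": 0, "ty": 0, "tz": -31, "wx": 0, "wy": 0, "wz": 0, "claw": 20}
  ]
}}

```text
t: 11.0
tool_pos: [0.4993, 0.1715, 0.2142]
orientation: [0.001, 0.973, -0.23, -0.002]
ft_force: [-0.7, 0.1, -3.6]
width: 0.035
```

```bash
python3 st.py; python3 look.py 6 215 200 90 90 110 120 130 130
```

```text
t 11.0 q [ 3.310e-01  3.540e-01 -7.900e-02  1.142e+00  1.000e-03 -2.348e+00] pos [0.4993 0.1715 0.2142] yaw -26.54 z [-4.6e-03 -9.0e-04 -1.0e+00] F [-0.67  0.11 -3.63] M [ 0.064 -0.012 -0.061] w 0.035
```

View pics/side6.png

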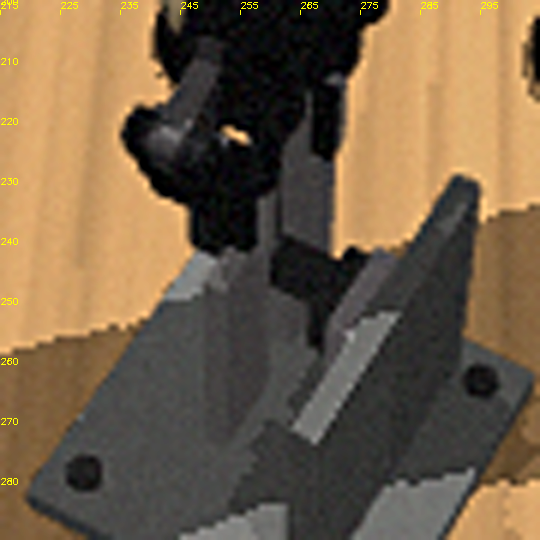

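The gauge straddles the hook at (262,245), not yet touching. Now lowering onto the seat in fine steps.

Call:
{"op": "drive_tool", "data": {
  "deltas": [
    {"tx": 0, "ty": 0, "tz": -1, "wx": 0, "wy": 0, "wz": 0, "claw": 20},
    {"tx": 0, "ty": 0, "tz": -2, "wx": 0, "wy": 0, "wz": 0, "claw": 20},
    {"tx": 0, "ty": 0, "tz": -3, "wx": 0, "wy": 0, "wz": 0, "claw": 20},
    {"tx": 0, "ty": 0, "tz": -4, "wx": 0, "wy": 0, "wz": 0, "claw": 20},
    {"tx": 0, "ty": 0, "tz": -5, "wx": 0, "wy": 0, "wz": 0, "claw": 20},
    {"tx": 0, "ty": 0, "tz": -6, "wx": 0, "wy": 0, "wz": 0, "claw": 20},
    {"tx": 0, "ty": 0, "tz": -7, "wx": 0, "wy": 0, "wz": 0, "claw": 20},
    {"tx": 0, "ty": 0, "tz": -8, "wx": 0, "wy": 0, "wz": 0, "claw": 20}
  ]
}}

```text
t: 11.9
tool_pos: [0.4996, 0.1716, 0.2068]
orientation: [0.001, 0.973, -0.229, -0.002]
ft_force: [-0.1, 0.0, -1.6]
width: 0.035
```

```bash
python3 st.py
```

```text
t 11.9 q [ 3.310e-01  3.600e-01 -9.100e-02  1.124e+00  1.000e-03 -2.348e+00] pos [0.4996 0.1716 0.2068] yaw -26.53 z [-3.5e-03 -5.0e-04 -1.0e+00] F [-0.12  0.05 -1.64] M [-0.03   0.067  0.004] w 0.035
```

Call:
{"op": "drive_tool", "data": {
  "deltas": [
    {"tx": 0, "ty": 0, "tz": -0.5, "wx": 0, "wy": 0, "wz": 0, "claw": 20},
    {"tx": 0, "ty": 0, "tz": -1, "wx": 0, "wy": 0, "wz": 0, "claw": 20},
    {"tx": 0, "ty": 0, "tz": -1.5, "wx": 0, "wy": 0, "wz": 0, "claw": 20},
    {"tx": 0, "ty": 0, "tz": -1.5, "wx": 0, "wy": 0, "wz": 0, "claw": 20},
    {"tx": 0, "ty": 0, "tz": -1.5, "wx": 0, "wy": 0, "wz": 0, "claw": 20},
    {"tx": 0, "ty": 0, "tz": -1.5, "wx": 0, "wy": 0, "wz": 0, "claw": 20},
    {"tx": 0, "ty": 0, "tz": -1.5, "wx": 0, "wy": 0, "wz": 0, "claw": 20},
    {"tx": 0, "ty": 0, "tz": -1.5, "wx": 0, "wy": 0, "wz": 0, "claw": 20}
  ]
}}

```text
t: 12.7
tool_pos: [0.4996, 0.1716, 0.2053]
orientation: [0.001, 0.973, -0.229, -0.002]
ft_force: [-0.6, 0.0, 0.1]
width: 0.0349
```

```bash
for i in 1; do python3 st.py; done; python3 look.py 7 215 200 90 90 110 120 130 130; python3 st.py
```

```text
t 12.7 q [ 3.310e-01  3.610e-01 -9.300e-02  1.120e+00  1.000e-03 -2.348e+00] pos [0.4996 0.1716 0.2053] yaw -26.53 z [-3.5e-03 -5.0e-04 -1.0e+00] F [-0.64  0.01  0.12] M [-0.092  0.172 -0.025] w 0.0349
t 12.8 q [ 3.310e-01  3.610e-01 -9.300e-02  1.120e+00  1.000e-03 -2.348e+00] pos [0.4997 0.1716 0.2054] yaw -26.53 z [-3.4e-03 -6.0e-04 -1.0e+00] F [-1.72 -0.46 -0.33] M [-0.11   0.133 -0.047] w 0.035
```

View pics/side7.png

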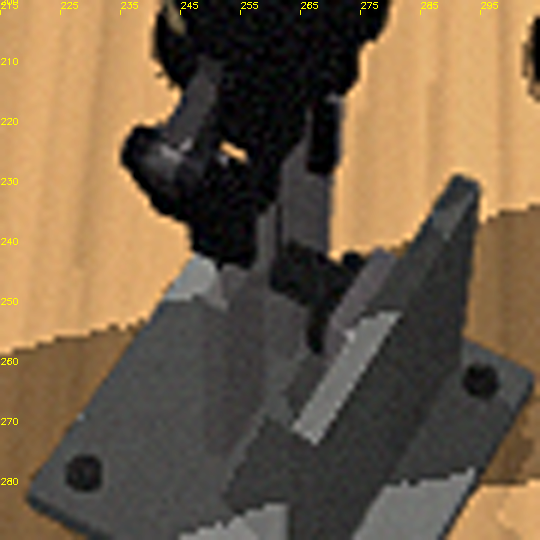

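The wrist force is about 0, so the hook carries the full weight, and the seat height matches. Releasing slowly.

Call:
{"op": "drive_tool", "data": {
  "deltas": [
    {"tx": 0, "ty": 0, "tz": 0, "wx": 0, "wy": 0, "wz": 0, "claw": 34},
    {"tx": 0, "ty": 0, "tz": 0, "wx": 0, "wy": 0, "wz": 0, "claw": 35},
    {"tx": 0, "ty": 0, "tz": 0, "wx": 0, "wy": 0, "wz": 0, "claw": 36},
    {"tx": 0, "ty": 0, "tz": 0, "wx": 0, "wy": 0, "wz": 0, "claw": 37},
    {"tx": 0, "ty": 0, "tz": 0, "wx": 0, "wy": 0, "wz": 0, "claw": 39},
    {"tx": 0, "ty": 0, "tz": 0, "wx": 0, "wy": 0, "wz": 0, "claw": 42},
    {"tx": 0, "ty": 0, "tz": 0, "wx": 0, "wy": 0, "wz": 0, "claw": 48},
    {"tx": 0, "ty": 0, "tz": 0, "wx": 0, "wy": 0, "wz": 0, "claw": 56}
  ]
}}

```text
t: 13.6
tool_pos: [0.4998, 0.1716, 0.2054]
orientation: [0.001, 0.973, -0.23, -0.002]
ft_force: [-0.5, -0.0, -0.3]
width: 0.0559
```

```bash
for i in 1; do python3 st.py; done; python3 look.py 8 215 200 90 90 110 120 130 130; python3 st.py
```

```text
t 13.6 q [ 3.310e-01  3.610e-01 -9.300e-02  1.120e+00  1.000e-03 -2.348e+00] pos [0.4998 0.1716 0.2054] yaw -26.54 z [-3.2e-03 -5.0e-04 -1.0e+00] F [-0.48 -0.01 -0.29] M [ 0.01   0.078 -0.034] w 0.0559
t 13.7 q [ 3.300e-01  3.610e-01 -9.300e-02  1.120e+00  1.000e-03 -2.348e+00] pos [0.4997 0.1716 0.2054] yaw -26.53 z [-3.4e-03 -5.0e-04 -1.0e+00] F [ 0.27 -0.07  0.94] M [-0.042  0.026  0.053] w 0.0558
```

View pics/side8.png

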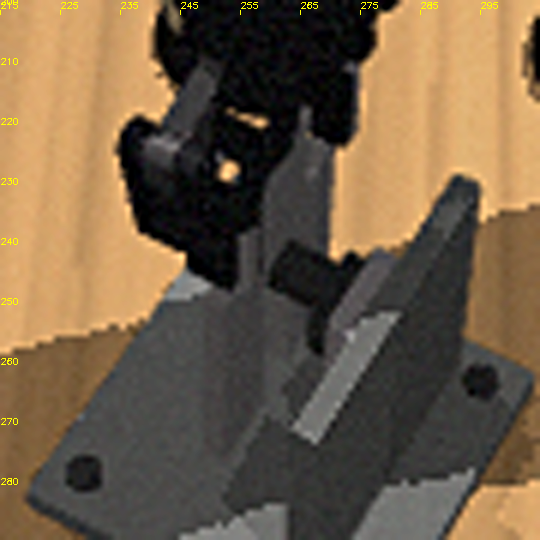

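The gauge stands free on the hook and the fingers are open. Retreating straight up.

Call:
{"op": "drive_tool", "data": {
  "deltas": [
    {"tx": 0, "ty": 0, "tz": 5, "wx": 0, "wy": 0, "wz": 0, "claw": 60},
    {"tx": 0, "ty": 0, "tz": 12, "wx": 0, "wy": 0, "wz": 0, "claw": 60},
    {"tx": 0, "ty": 0, "tz": 22, "wx": 0, "wy": 0, "wz": 0, "claw": 60},
    {"tx": 0, "ty": 0, "tz": 35, "wx": 0, "wy": 0, "wz": 0, "claw": 60},
    {"tx": 0, "ty": 0, "tz": 50, "wx": 0, "wy": 0, "wz": 0, "claw": 60},
    {"tx": 0, "ty": 0, "tz": 70, "wx": 0, "wy": 0, "wz": 0, "claw": 60},
    {"tx": 0, "ty": 0, "tz": 90, "wx": 0, "wy": 0, "wz": 0, "claw": 60},
    {"tx": 0, "ty": 0, "tz": 110, "wx": 0, "wy": 0, "wz": 0, "claw": 60}
  ]
}}

```text
t: 14.5
tool_pos: [0.4997, 0.1716, 0.3173]
orientation: [0.0, 0.973, -0.229, -0.001]
ft_force: [0.5, 0.2, -1.0]
width: 0.06
```

Call:
{"op": "drive_tool", "data": {
  "deltas": [
    {"tx": -20, "ty": 0, "tz": 10, "wx": 0, "wy": 0, "wz": 0, "claw": 60},
    {"tx": -50, "ty": 0, "tz": 20, "wx": 0, "wy": 0, "wz": 0, "claw": 60},
    {"tx": -80, "ty": 0, "tz": 30, "wx": 0, "wy": 0, "wz": 0, "claw": 60},
    {"tx": -110, "ty": 0, "tz": 30, "wx": 0, "wy": 0, "wz": 0, "claw": 60},
    {"tx": -140, "ty": 0, "tz": 30, "wx": 0, "wy": 0, "wz": 0, "claw": 60},
    {"tx": -160, "ty": 0, "tz": 30, "wx": 0, "wy": 0, "wz": 0, "claw": 60},
    {"tx": -160, "ty": 0, "tz": 30, "wx": 0, "wy": 0, "wz": 0, "claw": 60},
    {"tx": -160, "ty": 0, "tz": 30, "wx": 0, "wy": 0, "wz": 0, "claw": 60}
  ]
}}

```text
t: 15.3
tool_pos: [0.3401, 0.1718, 0.3484]
orientation: [-0.001, 0.973, -0.229, 0.0]
ft_force: [1.0, -0.4, 0.1]
width: 0.0598
```

```bash
python3 st.py; python3 look.py 9 215 190 90 120 130 150 110 110;python3 -c "
from h import *
for n in('side','top'): cv2.imwrite(f'pics/{n}9full.png',load(n,9)['img'])"
```

```text
t 15.3 q [ 4.670e-01 -1.400e-02 -1.710e-01  1.413e+00  1.000e-03 -2.212e+00] pos [0.3401 0.1718 0.3484] yaw -26.5 z [ 6.e-04  1.e-03 -1.e+00] F [ 0.95 -0.39  0.09] M [-0.012 -0.024  0.024] w 0.0598
```

View pics/side9.png

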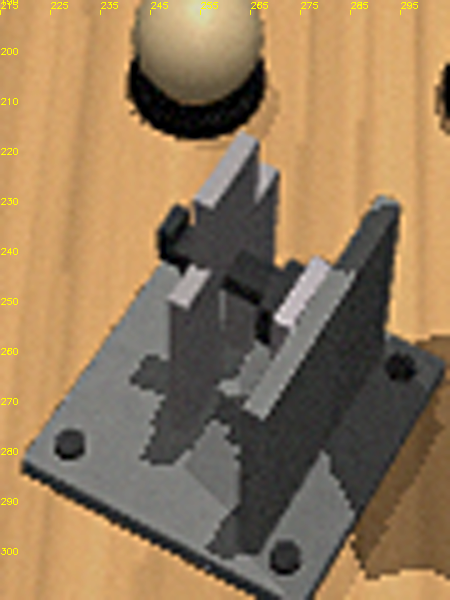

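View pics/top9.png

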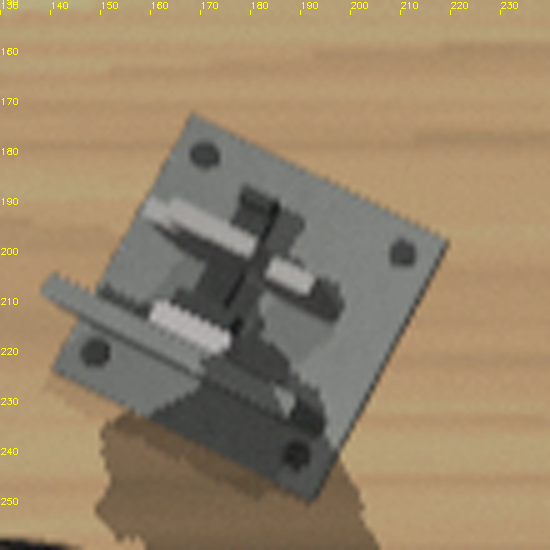

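View pics/side9full.png

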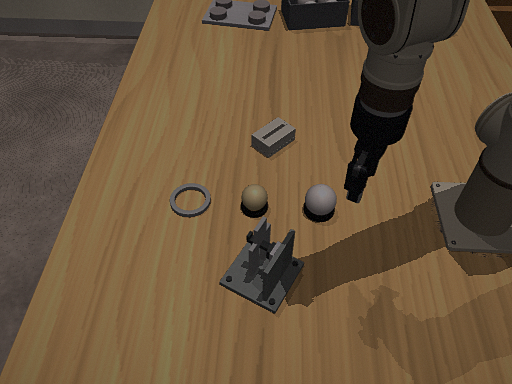

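```bash
cat > f9.py <<'E'
from f2 import *
for n,a in(("side",(235,205,55,85)),("top",(145,175,60,60))):
    c=load(n,9);g=T(q,[(.009,-.005,.033)])[0]
    draw(c,[([*g,-.463],gauge(),(0,0,255))],*a,7 if n=="side" else 9,f"pics/k{n}.png")
E
python3 f9.py
```

```text
(no output)
```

View pics/kside.png

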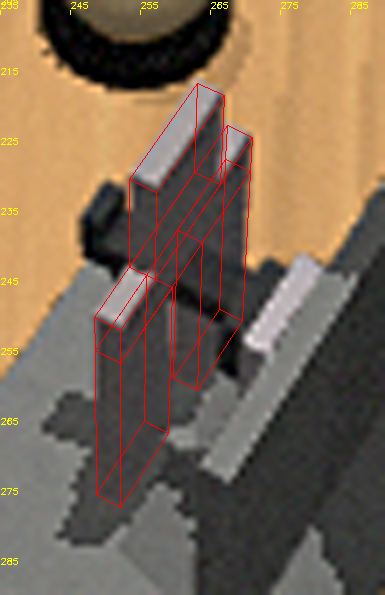

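View pics/ktop.png

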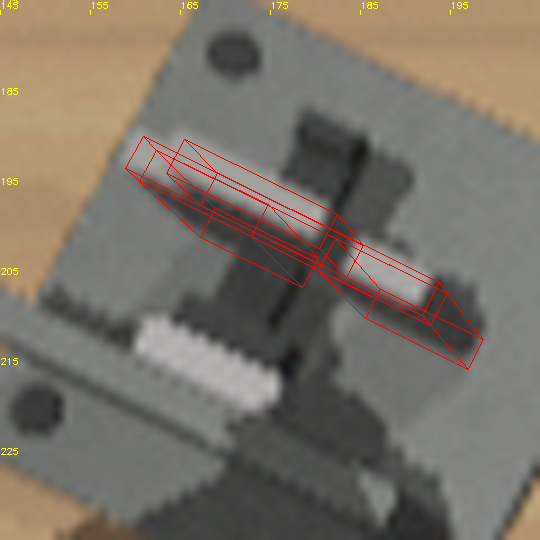

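The upright, square model overlays the hanging gauge to within about a pixel in both views. Ball, core and ring are at their starting pixels, and the arm is clear.

```bash
python3 -c "
from rig import *
print(close_job())"
```

```text
the job is handed in; nothing more can be done
None
```

I took the gauge out of the rack, turned it about 196° and hung it on the hook with its graduated face outward. The job is handed in, with the robot clock at about 15 s of the allowed 67 s.

- **Finding the hook:** I located it in the camera images, about 4–5 mm towards stand −y. The slot came down over it with no contact force before the seat, so I did not feel sideways for it.
- **Seating:** First contact came at about the expected height. I lowered until the wrist force was about 0, then opened the fingers slowly. The force readings between moves stayed gentle, and the hook took little more than the gauge's own weight of roughly 3 N.
- **Last checks:**
  - An upright, square gauge model overlays both final pictures to within about a pixel.
  - The slot end is about 109 mm above the stand's underside and about 9 mm out along the hook.
  - The ball, core and ring appear unmoved in the final side view.
  - The gripper is open and well clear.
- **Disagreement:** The cameras put the rack and stand 2–3 mm lower than the stated heights. The hook's sideways position also differed by 1–2 mm between views. I settled this by comparing gauge and hook within one picture.

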